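Throw the interlocked isolator levers of a cold room

TASK

Isolate the cold room for defrosting: throw all three levers of the isolator bank fully over to the far side. They are interlocked and can go over only one after another in an order that is not marked and changes, so feel gently for the lever that is free, throw it home and go on to the next, never forcing a blocked one. Leave the other things on the table where they are, and let go of the levers at the end.

Things in the scene. Friction and masses are not known exactly. Their poses are not given: they have to be found in the camera images.
- bank: Grey isolator bank of a cold room, fixed to the table: 200 (x) x 370 (y) x 85 mm high, three identical levers in a row at y = +120 (left), 0 (middle), -120 mm (right). Origin: centre of its underside; +x points to the far side, +y to the left along the row. A hidden interlock lets the levers over one by one, in any of six orders, changed at each start; nothing outside shows it: feel for it.
- lever_left (a joint): Left lever's foot, rad: 0 leaning 0.45 to the bank's -x (start), 0.9 fully over, leaning 0.45 to +x (hard stop). Pivot along bank y at x = 0, z = 62 mm. A free lever needs 2 to 4 N at the ball and stays where left. One whose turn has not come is blocked from about 0.1 rad on (ball 15 mm; pressed with 20 N it yields to 0.2) until the one before is thrown home. Excludes handle bending.
- lever_middle (a joint): Middle lever's foot, rad: 0 leaning 0.45 to the bank's -x (start), 0.9 fully over, leaning 0.45 to +x (hard stop). Pivot along bank y at x = 0, z = 62 mm. A free lever needs 2 to 4 N at the ball and stays where left. One whose turn has not come is blocked from about 0.1 rad on (ball 15 mm; pressed with 20 N it yields to 0.2) until the one before is thrown home. Excludes handle bending.
- lever_right (a joint): Right lever's foot, rad: 0 leaning 0.45 to the bank's -x (start), 0.9 fully over, leaning 0.45 to +x (hard stop). Pivot along bank y at x = 0, z = 62 mm. A free lever needs 2 to 4 N at the ball and stays where left. One whose turn has not come is blocked from about 0.1 rad on (ball 15 mm; pressed with 20 N it yields to 0.2) until the one before is thrown home. Excludes handle bending.
- flex_left (a joint): Bending of the left lever's sprung handle about the same pivot against its foot, rad: 0 unloaded, positive when the ball is pushed to the far side. 40 N m/rad: 0.004 rad (0.6 mm at the ball) per newton. Beyond 0.2 rad either way (about 50 N at the ball, 32 mm of bending) the lever counts as forced.
- flex_middle (a joint): Bending of the middle lever's sprung handle about the same pivot against its foot, rad: 0 unloaded, positive when the ball is pushed to the far side. 40 N m/rad: 0.004 rad (0.6 mm at the ball) per newton. Beyond 0.2 rad either way (about 50 N at the ball, 32 mm of bending) the lever counts as forced.
- flex_right (a joint): Bending of the right lever's sprung handle about the same pivot against its foot, rad: 0 unloaded, positive when the ball is pushed to the far side. 40 N m/rad: 0.004 rad (0.6 mm at the ball) per newton. Beyond 0.2 rad either way (about 50 N at the ball, 32 mm of bending) the lever counts as forced.
- ball_left (a point): Centre of the blue ball, 36 mm in diameter, at the top of the left lever, 160 mm from its pivot, on a round steel shaft 14 mm thick. In the bank's frame x = -70, z = 206 mm at the start; z = 222 mm upright; x = +70, z = 206 mm thrown home.
- ball_middle (a point): Centre of the blue ball, 36 mm in diameter, at the top of the middle lever, 160 mm from its pivot, on a round steel shaft 14 mm thick. In the bank's frame x = -70, z = 206 mm at the start; z = 222 mm upright; x = +70, z = 206 mm thrown home.
- ball_right (a point): Centre of the blue ball, 36 mm in diameter, at the top of the right lever, 160 mm from its pivot, on a round steel shaft 14 mm thick. In the bank's frame x = -70, z = 206 mm at the start; z = 222 mm upright; x = +70, z = 206 mm thrown home.
- foam_box: Bystander: loose white foam box with lid, 154 x 124 x 110 mm high, to the left of the bank; origin at the centre of its underside.
- spray_bottle: Bystander: loose white bottle with a blue cap, 64 mm in diameter, 170 mm high, to the right of the bank; origin at the centre of its underside.
- basket: Bystander: loose blue open basket, 150 x 120 x 70 mm high, to the right of the bank; origin at the centre of its underside.

How it is judged:
By the outcome, as a careful person would: the job done as asked, in the order asked, and still so for the second after the job is handed in, with the robot touching nothing.
It also fails if it takes over 64 s, if anything falls off the work surface, if the arm or the gripper's body presses on something with over 40 N, if the wrist force passes 120 N, or if a joint passes its speed limit or range.

ROBOT

A 6-joint arm with a two-finger parallel gripper is mounted at the origin on the work surface. World frame = base frame: x ahead of the robot, y to its left, z up, the work surface at z = 0. Lengths are in m, angles in degrees, forces in N, time in s.
With the tool pointing down it reaches from about 0.375 to 0.9 m from the base axis. Payload 3.1 kg.
Tool frame: the origin (TCP) lies at the very end of the fingers, on their centre line; the grasp point (between the pads) lies 19 mm behind it; z points along the fingers, y is the direction in which the jaws open and shut (so a half turn about z gives the same grasp; the last joint's range is limited). The gripper opens to 87 mm and grips with 3 to 60 N. Pads are 19 mm wide; open, the fingers measure 117 mm over their backs; the gripper's body (75 mm by 190 mm) begins 51 mm behind the grasp point.
Start: joints at [-78.581, 30.224, 82.088, -0, 67.689, -10.227], TCP at [0.231, -0.581, 0.223] pointing down, gripper open.
Joint ranges: [-176.69, 176.69], [-43.24, 126.21], [12.49, 139.97], [-82, 262], [0, 151.66], [-163.58, 163.58]. Speed limits (degrees/s): [159.86, 159.86, 180, 180, 180, 180].

INTERFACE

Orientations are given as a 3x3 rotation matrix whose columns are the frame's x, y, z axes.
In Python, from rig import read_state, capture, hand_in gives the robot as it stands. The module is installed in compiled form; this text tells all that it offers.
- The arm moves only by the tool send_rows, never from a script. Its argument "moves" is one flat list of numbers, 7 for each row, row after row: the turn, a rotation vector about the world's x, y, z in degrees, then the shift along the world's x, y, z in cm, then the gripper's target within -1 to 1 (fully open at 1, half-way at 0, shut at -1). In form: [rx, ry, rz, tx, ty, tz, hand, rx, ry, rz, tx, ty, tz, hand, ...]. A call has 1 to 20 rows; each row shifts and turns the commanded pose from where the row before left it; what a row does not reach is not made up. A row lasts 1/10 s, in which the tool goes at most 50 mm and 8.59 degrees, less where a joint would pass 70% of its speed; a pose out of reach is approached as far as the arm can. A call with a gripper value outside its range is refused whole. The fingers move at their own pace and stop on an object; the grip force is fixed at half the most. Time passes only in rows, so rows that do not move let the fingers close. It gives the time, the measured TCP pose, the force and the opening at its end, in the units of the state.
- read_state(): the state, without advancing time (a new reading comes with each control period).
- capture(name): name is "side" or "top" or "wrist"; returns a dict with "pixels" (420x560x3 uint8, red, green, blue), "vertical_fov" (degrees; the focal length in pixels is half the picture's height over the tangent of half this angle, whatever the lens; pixels are square), "cx", "cy" (the principal point, pixels), "rvec" (rotation vector, rad) and "tvec" (3), from world to camera coordinates, as OpenCV has them. Camera axes: x right, y down, z forward; pixel columns grow to the right and rows downward; lengths in m; the calibration is good to about 2 mm. The wrist camera is an equidistant fisheye: a pixel r from the principal point sees the ray r / f radians off the axis. A picture is of the moment at which its call begins. There is no depth.
- hand_in(): hands the job in, once; it reports no verdict.
The state is a dict: "time_s": time; "joint_positions": joint angles; "qvel": joint speeds; "tau": joint torques, N m; "position": TCP position; "tcp_rot": TCP orientation; "force": force on the tool from outside, world axes, zero at the start; "moment": the same for the moment, N m; "opening": opening from 0.0 (shut) to 1.0 (fully open).
Only numpy, scipy, OpenCV 4.12 (cv2) and the standard library are available. Lean on these libraries where they do the work, as an engineer would, in place of code of your own. Each camera call takes 0.05 s, during which the arm holds its last target.

## Working session

There is one attempt and no reset: what is moved stays moved. The work goes in short steps, Python scripts to look and compute and a tool call to move; the robot and the scene stay as the last step left them, time stands still between calls to the robot, and variables do not carry over. Pictures are saved under pics/ and viewed, and the job is handed in when it is done.

Besides the shell and the picture viewer there is one more tool, called after "Request:" as name(argument=value, ...), one argument or row to a line, values as JSON. send_rows: Moves the arm, as the interface text tells. Its arguments: {"type":"object","properties":{"moves":{"type":"array","items":{"type":"number"}}},"required":["moves"]}

```bash
mkdir -p pics
python3 - <<'E'
from rig import *
import cv2,pickle
s=read_state();print({k:s[k] for k in('time_s','position','tcp_rot','force','opening')})
for n in('side','top','wrist'):
    c=capture(n);cv2.imwrite(f'pics/{n}0.png',c['pixels'][:,:,::-1]);pickle.dump(c,open(n+'0.pkl','wb'))
    print(n,c['vertical_fov'],c['cx'],c['cy'],c['rvec'],c['tvec'])
E
```

```text
{'time_s': 0.0, 'position': array([ 0.23041381, -0.58018374,  0.22157911]), 'tcp_rot': array([[ 9.29481599e-01,  3.68868192e-01, -4.62240965e-04],
       [ 3.68868320e-01, -9.29479290e-01,  2.10026361e-03],
       [ 3.45077038e-04, -2.12266243e-03, -9.99997688e-01]]), 'force': array([ 0.82898763, -1.09647785,  0.44290418]), 'opening': 0.9998124202323122}
side 43.94663529218044 284.1331890320827 218.35600837800436 [ 0.45591343 -2.56003417  1.43774744] [0.48605726 0.22242295 1.35271253]
top 52.13044695453838 271.98900427914214 212.40864756937296 [ 2.14001989 -2.16954259  0.13531221] [0.0330292  0.49865651 1.23180442]
wrist 65.70646984690485 277.2532578354565 207.97065725392827 [-2.41143286  1.63710844  0.22090798] [-0.62487628 -0.03147049  0.38934401]
```

View pics/side0.png

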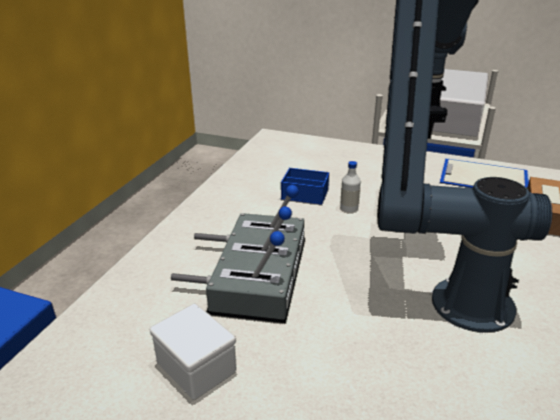

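View pics/top0.png

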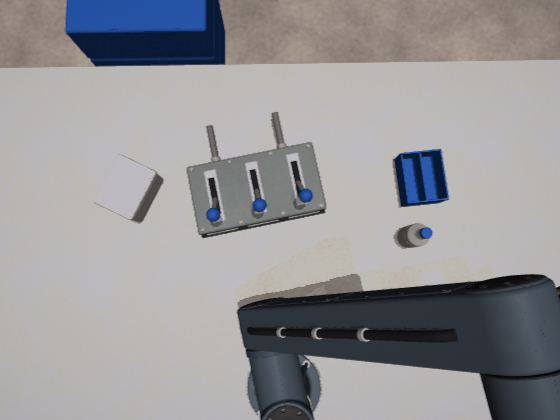

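Top view: the balls are at about (213,214), (260,205) and (305,195), with the foam box on the left and the basket and bottle on the right. Side view: the balls are at (277,238), (285,213) and (293,189). Next I triangulate them.

```bash
cat > h.py <<'E'
import cv2,numpy as np
def KRt(c):
    f=210/np.tan(np.radians(c['vertical_fov']/2))
    return np.array([[f,0,c['cx']],[0,f,c['cy']],[0,0,1]]),cv2.Rodrigues(np.array(c['rvec']))[0],np.array(c['tvec'])
def P(c):
    K,R,t=KRt(c);return K@np.c_[R,t]
def proj(c,X):
    q=P(c)@np.append(X,1);return q[:2]/q[2]
def plane(c,uv,z):
    K,R,t=KRt(c);d=R.T@np.linalg.inv(K)@np.array([*uv,1]);o=-R.T@t;return o+d*(z-o[2])/d[2]
def blobs(c,box,amin=40):
    hsv=cv2.cvtColor(c['pixels'],cv2.COLOR_RGB2HSV)
    m=cv2.inRange(hsv,(105,140,60),(125,255,255));mm=np.zeros_like(m);x0,y0,x1,y1=box
    mm[y0:y1,x0:x1]=m[y0:y1,x0:x1]
    n,l,s,ce=cv2.connectedComponentsWithStats(mm)
    out=[]
    for i in range(1,n):
        if s[i,4]>=amin:
            k=max(cv2.findContours((l==i).astype(np.uint8),0,2)[0],key=len)
            out.append((*cv2.minEnclosingCircle(k)[0],s[i,4]))
    return np.array(out)
def tri(c1,u1,c2,u2):
    X=cv2.triangulatePoints(P(c1),P(c2),np.array(u1,float).reshape(2,1),np.array(u2,float).reshape(2,1));return (X[:3]/X[3]).ravel()
E
python3 - <<'E'
from h import *;import pickle
s=pickle.load(open('side0.pkl','rb'));t=pickle.load(open('top0.pkl','rb'))
bs=blobs(s,(265,170,305,260));bt=blobs(t,(190,170,330,240));print(bs);print(bt)
bs=bs[np.argsort(-bs[:,1])];bt=bt[np.argsort(bt[:,0])]
X=[]
for a,b in zip(bs,bt):
    x=tri(s,a[:2],t,b[:2]);X.append(x);print(x.round(4),proj(s,x)-a[:2],plane(t,b[:2],.206).round(4))
X=np.array(X);d=X[0]-X[2];print('yaw',np.degrees(np.arctan2(-d[0],d[1])),np.linalg.norm(d))
# bank top corners
for uv in [(188,167),(311,143),(326,209),(200,235)]: print(plane(t,uv,.085).round(4))
E
```

```text
[[294.90908813 185.5        635.        ]
 [284.73999023 212.30000305 121.        ]
 [276.64953613 237.82710266 157.        ]]
[[305.         195.         138.        ]
 [258.87976074 204.52531433 134.        ]
 [213.         214.         142.        ]]
[0.4736 0.1752 0.2063] [-0.32077289 -0.05874103] [0.4748 0.1755 0.206 ]
[0.4958 0.0587 0.2077] [-0.35361161 -0.06298444] [0.4974 0.0591 0.206 ]
[ 0.5118 -0.0584  0.2256] [-1.30731497 -0.23232837] [ 0.5203 -0.0586  0.206 ]
yaw 9.26870148470769 0.23746921172283014
[0.6264 0.2644 0.085 ]
[ 0.692  -0.0888  0.085 ]
[ 0.4998 -0.1263  0.085 ]
[0.4313 0.2286 0.085 ]
```

```bash
python3 -c "
import cv2
a=cv2.imread('pics/top0.png')[95:255,80:460];cv2.imwrite('pics/topcrop.png',cv2.resize(a,None,fx=2.1,fy=2.1,interpolation=2))"
```

```text
(no output)
```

View pics/topcrop.png

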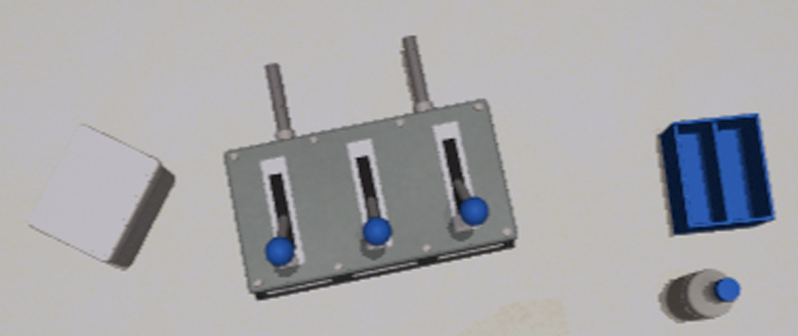

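Request:
send_rows(
  moves=[0, 0, -0.76, 1.8, 3.67, 0, -0.54, 0, 0, -0.76, 1.8, 3.67, 0, -0.54, 0, 0, -0.76, 1.8, 3.67, 0, -0.54, 0, 0, -0.76, 1.8, 3.67, 0, -0.54, 0, 0, -0.76, 1.8, 3.67, 0, -0.54, 0, 0, -0.76, 1.8, 3.67, 0, -0.54, 0, 0, -0.76, 1.8, 3.67, 0, -0.54, 0, 0, -0.76, 1.8, 3.67, 0, -0.54, 0, 0, -0.76, 1.8, 3.67, 0, -0.54, 0, 0, -0.76, 1.8, 3.67, 0, -0.54, 0, 0, -0.76, 1.8, 3.67, 0, -0.54, 0, 0, -0.76, 1.8, 3.67, 0, -0.54, 0, 0, -0.76, 1.8, 3.67, 0, -0.54, 0, 0, -0.76, 1.8, 3.67, 0, -0.54, 0, 0, 0, 0, 0, -1.4, -0.54, 0, 0, 0, 0, 0, -1.3, -0.54, 0, 0, 0, 0, 0, 0, -0.54, 0, 0, 0, 0, 0, 0, -0.54],
)

```text
time_s: 1.95
position: [0.4824, -0.0671, 0.1955]
tcp_rot: [[0.982, 0.191, -0.001], [0.191, -0.982, 0.0], [-0.001, -0.0, -1.0]]
force: [-0.1, -0.3, -0.0]
opening: 0.229
```

Run:
```python
from rig import *
import cv2
c=capture('wrist');cv2.imwrite('pics/w1.png',c['pixels'][:,:,::-1])
c=capture('side');cv2.imwrite('pics/s1.png',cv2.resize(c['pixels'][150:330,180:420,::-1],None,fx=3,fy=3))
s=read_state();print(s['time_s'],s['position'],s['tcp_rot'],s['force'],s['opening'])
```

```text
2.05 [ 0.48291791 -0.06754836  0.19606524] [[ 9.81727465e-01  1.90289998e-01  9.49796815e-04]
 [ 1.90290416e-01 -9.81727773e-01 -3.70411023e-04]
 [ 8.61956400e-04  5.44379906e-04 -9.99999480e-01]] [ 1.08544849 -0.39341536 -0.17874964] 0.23112913058468776
```

View pics/w1.png

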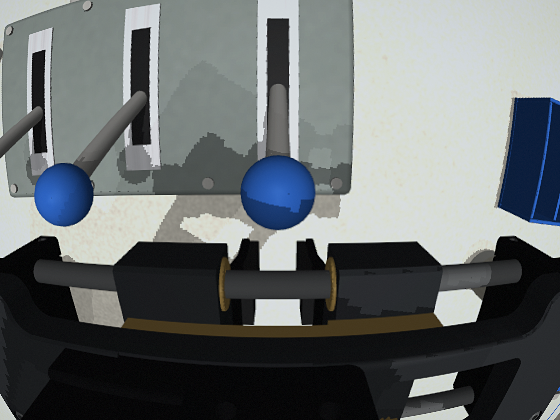

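View pics/s1.png

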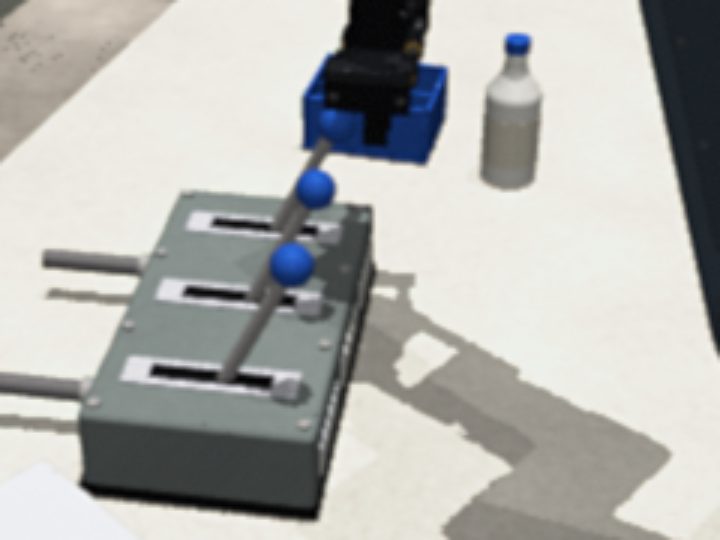

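The ball is at pixel (278,192) in the wrist view, centred on the finger gap, whose centre is near column 279. I'll probe the right lever gently.

Request:
send_rows(
  moves=[0, 0, 0, 0.49, 0.095, 0, -0.54, 0, 0, 0, 0.49, 0.095, 0, -0.54, 0, 0, 0, 0.49, 0.095, 0, -0.54, 0, 0, 0, 0.49, 0.095, 0, -0.54, 0, 0, 0, 0.49, 0.095, 0, -0.54, 0, 0, 0, 0.49, 0.095, 0, -0.54, 0, 0, 0, 0, 0, 0, -0.54],
)

```text
time_s: 2.75
position: [0.5114, -0.0614, 0.1957]
tcp_rot: [[0.981, 0.192, -0.002], [0.192, -0.981, -0.0], [-0.002, -0.0, -1.0]]
force: [-4.0, -0.6, 3.3]
opening: 0.232
```

Request:
send_rows(
  moves=[0, 0, 0, 0.49, 0.095, 0, -0.54, 0, 0, 0, 0.49, 0.095, 0, -0.54, 0, 0, 0, 0, 0, 0, -0.54],
)

```text
time_s: 3.05
position: [0.5191, -0.0595, 0.1955]
tcp_rot: [[0.981, 0.192, -0.007], [0.192, -0.981, -0.0], [-0.007, -0.001, -1.0]]
force: [-9.5, -2.3, 7.7]
opening: 0.233
```

Request:
send_rows(
  moves=[0, 0, 0, 0.1, 0.02, 0.9, -0.54, 0, 0, 0, 0.3, 0.06, 0.2, -0.54, 0, 0, 0, 0, 0, 0, -0.54],
)

```text
time_s: 3.35
position: [0.5221, -0.0584, 0.205]
tcp_rot: [[0.981, 0.192, -0.009], [0.192, -0.981, 0.001], [-0.009, -0.003, -1.0]]
force: [-7.1, -2.3, -1.8]
opening: 0.233
```

Run:
```python
from rig import *
from h import *
c=capture('top');cv2.imwrite('pics/t2.png',cv2.resize(c['pixels'][100:260,150:360,::-1],None,fx=3,fy=3))
s=read_state();print(s['time_s'],s['position'],s['force'])
```

```text
3.4 [ 0.52188766 -0.05838333  0.20490184] [-6.41131418 -1.65968799 -1.66748748]
```

View pics/t2.png

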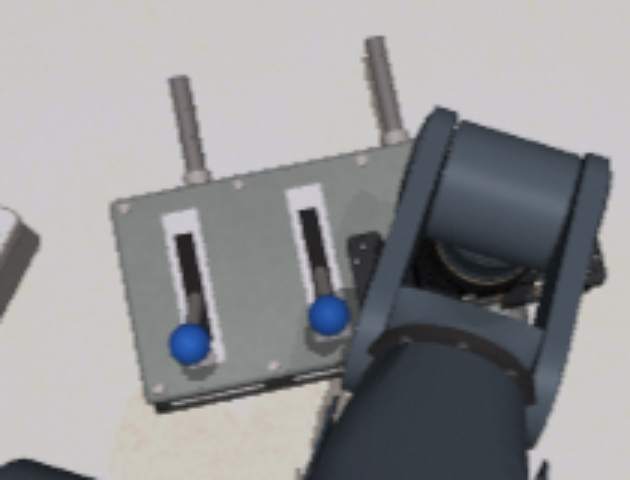

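Request:
send_rows(
  moves=[0, 0, 0, 0.49, 0.095, 0.2, -0.54, 0, 0, 0, 0, 0, 0, -0.54],
)

```text
time_s: 3.6
position: [0.5258, -0.0575, 0.2064]
tcp_rot: [[0.981, 0.192, -0.013], [0.192, -0.981, 0.001], [-0.012, -0.003, -1.0]]
force: [-9.6, -2.9, -1.7]
opening: 0.231
```

The right lever is blocked: the force rises steadily with travel. I'll back off and go to the middle lever.

Request:
send_rows(
  moves=[0, 0, 0, -2.455, -0.475, 0, -0.54, 0, 0, 0, -2.455, -0.475, 0, -0.54, 0, 0, 0, -0.57, 2.945, -0.2, -0.54, 0, 0, 0, -0.57, 2.945, -0.2, -0.54, 0, 0, 0, -0.57, 2.945, -0.2, -0.54, 0, 0, 0, -0.58, 2.945, -0.2, -0.54, 0, 0, 0, 0, 0, 0, -0.54, 0, 0, 0, 0, 0, 0, -0.54],
)

```text
time_s: 4.4
position: [0.4593, 0.0511, 0.2006]
tcp_rot: [[0.981, 0.193, 0.002], [0.193, -0.981, -0.0], [0.001, 0.0, -1.0]]
force: [0.0, -0.2, 0.1]
opening: 0.226
```

Request:
send_rows(
  moves=[0, 0, 0, 0.49, 0.095, 0, -0.54, 0, 0, 0, 0.49, 0.095, 0, -0.54, 0, 0, 0, 0.49, 0.095, 0, -0.54, 0, 0, 0, 0.49, 0.095, 0.1, -0.54, 0, 0, 0, 0.49, 0.095, 0.2, -0.54, 0, 0, 0, 0.49, 0.095, 0.2, -0.54, 0, 0, 0, 0, 0, 0, -0.54],
)

```text
time_s: 5.1
position: [0.4876, 0.056, 0.2059]
tcp_rot: [[0.982, 0.191, -0.002], [0.191, -0.982, -0.0], [-0.002, -0.0, -1.0]]
force: [-5.2, -0.4, 4.0]
opening: 0.234
```

Request:
send_rows(
  moves=[0, 0, 0, 0.49, 0.095, 0.2, -0.54, 0, 0, 0, 0.49, 0.095, 0.2, -0.54, 0, 0, 0, 0, 0, 0, -0.54],
)

```text
time_s: 5.4
position: [0.497, 0.0579, 0.2098]
tcp_rot: [[0.982, 0.191, -0.003], [0.191, -0.982, -0.0], [-0.003, -0.0, -1.0]]
force: [-5.3, -1.2, 5.4]
opening: 0.23
```

Request:
send_rows(
  moves=[0, 0, 0, 0.49, 0.095, 0.2, -0.54, 0, 0, 0, 0.49, 0.095, 0.2, -0.54, 0, 0, 0, 0, 0, 0, -0.54],
)

```text
time_s: 5.7
position: [0.5071, 0.0599, 0.2136]
tcp_rot: [[0.982, 0.191, -0.002], [0.191, -0.982, -0.0], [-0.002, -0.0, -1.0]]
force: [-5.7, -0.3, 4.6]
opening: 0.231
```

The middle lever is free: the force stays at 5 to 6 N, which includes friction. I'll throw it.

Request:
send_rows(
  moves=[0, 0, 0, 0.982, 0.191, 0, -0.54, 0, 0, 0, 0.982, 0.191, 0, -0.54, 0, 0, 0, 0.982, 0.191, 0, -0.54, 0, 0, 0, 0.982, 0.191, 0, -0.54, 0, 0, 0, 0.982, 0.191, -0.2, -0.54, 0, 0, 0, 0.982, 0.191, -0.3, -0.54, 0, 0, 0, 0.982, 0.191, -0.4, -0.54, 0, 0, 0, 0.982, 0.191, -0.5, -0.54, 0, 0, 0, 0.982, 0.191, -0.5, -0.54, 0, 0, 0, 0, 0, 0, -0.54],
)

```text
time_s: 6.7
position: [0.5977, 0.0775, 0.1933]
tcp_rot: [[0.982, 0.191, 0.001], [0.191, -0.982, 0.0], [0.001, -0.0, -1.0]]
force: [-1.2, -0.7, 0.2]
opening: 0.231
```

Request:
send_rows(
  moves=[0, 0, 0, 0.491, 0.095, -0.1, -0.54, 0, 0, 0, 0.491, 0.095, -0.1, -0.54, 0, 0, 0, 0.491, 0.095, -0.1, -0.54, 0, 0, 0, 0, 0, 0, -0.54],
)

```text
time_s: 7.1
position: [0.6102, 0.0801, 0.1905]
tcp_rot: [[0.982, 0.191, -0.003], [0.191, -0.982, 0.0], [-0.003, -0.001, -1.0]]
force: [-3.2, -1.2, -2.5]
opening: 0.227
```

Near the stop now; I'll press on to feel it.

Request:
send_rows(
  moves=[0, 0, 0, 0.491, 0.095, 0, -0.54, 0, 0, 0, 0.491, 0.095, 0, -0.54, 0, 0, 0, 0, 0, 0, -0.54],
)

```text
time_s: 7.4
position: [0.6161, 0.0817, 0.1896]
tcp_rot: [[0.981, 0.191, -0.012], [0.191, -0.982, -0.001], [-0.012, -0.001, -1.0]]
force: [-9.8, -3.0, -2.5]
opening: 0.229
```

Request:
send_rows(
  moves=[0, 0, 0, 0.491, 0.095, 0, -0.54, 0, 0, 0, 0, 0, 0, -0.54],
)

```text
time_s: 7.6
position: [0.6182, 0.0824, 0.1888]
tcp_rot: [[0.981, 0.192, -0.019], [0.192, -0.981, -0.002], [-0.019, -0.002, -1.0]]
force: [-13.3, -4.1, -2.8]
opening: 0.234
```

Home stop reached: the force rises stiffly to 14 N. I'll back off and try the left lever.

Request:
send_rows(
  moves=[0, 0, 0, -2.8, -0.54, 0, -0.54, 0, 0, 0, -2.8, -0.54, 0, -0.54, 0, 0, 0, -2.8, -0.54, 0.5, -0.54, 0, 0, 0, -2.8, -0.54, 0.5, -0.54, 0, 0, 0, -2.8, -0.54, 0, -0.54, 0, 0, 0, -2.7, -0.54, 0, -0.54, 0, 0, 0, -0.55, 2.94, 0, -0.54, 0, 0, 0, -0.55, 2.94, 0, -0.54, 0, 0, 0, -0.55, 2.94, 0, -0.54, 0, 0, 0, -0.55, 2.94, 0, -0.54, 0, 0, 0, 0, 0, 0, -0.54, 0, 0, 0, 0, 0, 0, -0.54],
)

```text
time_s: 8.8
position: [0.4386, 0.1689, 0.2027]
tcp_rot: [[0.981, 0.193, 0.005], [0.193, -0.981, 0.001], [0.005, 0.0, -1.0]]
force: [-0.5, 0.2, -0.2]
opening: 0.234
```

Run:
```python
from rig import *
from h import *
c=capture('top');cv2.imwrite('pics/t3.png',cv2.resize(c['pixels'][90:270,100:460,::-1],None,fx=2.2,fy=2.2))
c=capture('wrist');cv2.imwrite('pics/w3.png',c['pixels'][:,:,::-1])
s=read_state();print(s['time_s'],s['position'],s['force'])
```

```text
8.9 [0.43801852 0.16776718 0.20217372] [ 0.12808235 -0.23705899  0.43785759]
```

View pics/t3.png

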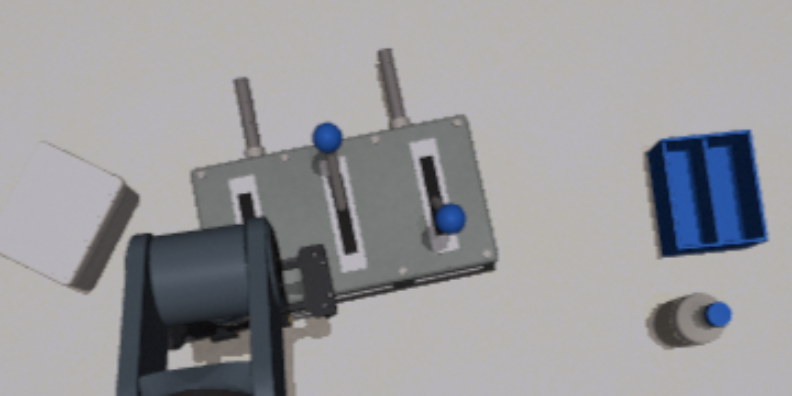

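View pics/w3.png

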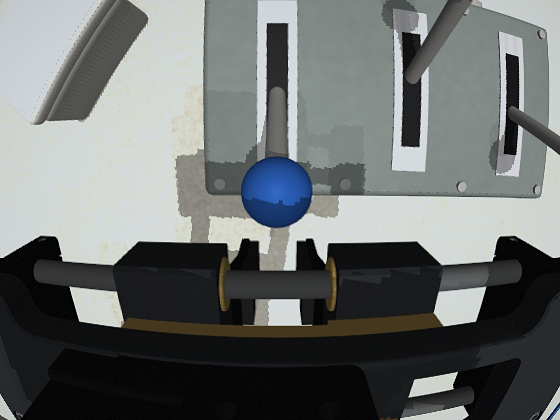

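The middle lever is over, with its ball at (327,137) in the top crop. The left ball is centred in the wrist view at (277,192). Now I probe the left lever.

Request:
send_rows(
  moves=[0, 0, 0, 0.49, 0.095, 0, -0.54, 0, 0, 0, 0.49, 0.095, 0, -0.54, 0, 0, 0, 0.49, 0.095, 0, -0.54, 0, 0, 0, 0.49, 0.095, 0.1, -0.54, 0, 0, 0, 0.49, 0.095, 0.2, -0.54, 0, 0, 0, 0.49, 0.095, 0.2, -0.54, 0, 0, 0, 0, 0, 0, -0.54],
)

```text
time_s: 9.6
position: [0.4652, 0.1737, 0.2068]
tcp_rot: [[0.982, 0.191, -0.003], [0.191, -0.982, -0.0], [-0.003, -0.0, -1.0]]
force: [-4.0, -0.9, 4.3]
opening: 0.234
```

Request:
send_rows(
  moves=[0, 0, 0, 0.49, 0.095, 0.2, -0.54, 0, 0, 0, 0.49, 0.095, 0.2, -0.54, 0, 0, 0, 0, 0, 0, -0.54],
)

```text
time_s: 9.9
position: [0.4729, 0.1753, 0.2102]
tcp_rot: [[0.982, 0.191, -0.007], [0.191, -0.982, -0.001], [-0.008, -0.0, -1.0]]
force: [-7.3, -1.4, 4.6]
opening: 0.232
```

Request:
send_rows(
  moves=[0, 0, 0, 0.49, 0.095, 0.2, -0.54, 0, 0, 0, 0, 0, 0, -0.54],
)

```text
time_s: 10.1
position: [0.4763, 0.176, 0.2117]
tcp_rot: [[0.981, 0.191, -0.011], [0.191, -0.982, -0.002], [-0.011, -0.0, -1.0]]
force: [-9.6, -2.5, 4.8]
opening: 0.23
```

The left lever is blocked, so the right one is next.

Request:
send_rows(
  moves=[0, 0, 0, -2.455, -0.475, 0, -0.54, 0, 0, 0, -2.455, -0.475, 0, -0.54, 0, 0, 0, 0.8, -3.9, -0.2, -0.54, 0, 0, 0, 0.8, -3.9, -0.2, -0.54, 0, 0, 0, 0.8, -3.9, -0.2, -0.54, 0, 0, 0, 0.8, -3.9, -0.2, -0.54, 0, 0, 0, 0.8, -3.9, -0.1, -0.54, 0, 0, 0, 0.8, -3.9, -0.1, -0.54, 0, 0, 0, 0, 0, 0, -0.54, 0, 0, 0, 0, 0, 0, -0.54],
)

```text
time_s: 11.1
position: [0.4801, -0.0678, 0.2024]
tcp_rot: [[0.982, 0.188, 0.001], [0.188, -0.982, 0.0], [0.001, -0.0, -1.0]]
force: [-1.0, 0.0, 0.1]
opening: 0.233
```

Run:
```python
from rig import *
from h import *
c=capture('wrist');cv2.imwrite('pics/w4.png',c['pixels'][:,:,::-1])
b=blobs(c,(150,100,400,260));print(b)
s=read_state();print(s['time_s'],s['position'],s['force'])
```

```text
[[ 276.63397217  156.01196289 4445.        ]]
11.15 [ 0.47950164 -0.06667433  0.20232662] [ 0.16835579  0.0524039  -0.02035748]
```

View pics/w4.png

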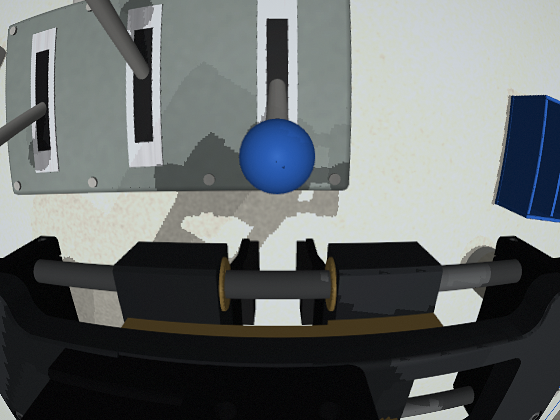

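The ball is centred at (277,156) and sits about 17 mm further forward, left there by the first probe. I'll push.

Request:
send_rows(
  moves=[0, 0, 0, 0.98, 0.19, 0, -0.54, 0, 0, 0, 0.98, 0.19, 0, -0.54, 0, 0, 0, 0.98, 0.19, 0.1, -0.54, 0, 0, 0, 0.49, 0.095, 0.2, -0.54, 0, 0, 0, 0.49, 0.095, 0.2, -0.54, 0, 0, 0, 0.49, 0.095, 0.2, -0.54, 0, 0, 0, 0, 0, 0, -0.54],
)

```text
time_s: 11.85
position: [0.5233, -0.058, 0.2094]
tcp_rot: [[0.982, 0.191, -0.001], [0.191, -0.982, 0.0], [-0.001, -0.0, -1.0]]
force: [-3.8, -0.7, -1.1]
opening: 0.226
```

Request:
send_rows(
  moves=[0, 0, 0, 0.49, 0.095, 0.2, -0.54, 0, 0, 0, 0.49, 0.095, 0.2, -0.54, 0, 0, 0, 0, 0, 0, -0.54],
)

```text
time_s: 12.15
position: [0.5344, -0.0565, 0.2138]
tcp_rot: [[0.982, 0.191, 0.002], [0.191, -0.982, -0.0], [0.001, 0.001, -1.0]]
force: [-4.0, -0.9, -2.5]
opening: 0.229
```

It is free. I'll throw it.

Request:
send_rows(
  moves=[0, 0, 0, 0.982, 0.191, 0, -0.54, 0, 0, 0, 0.982, 0.191, 0, -0.54, 0, 0, 0, 0.982, 0.191, 0, -0.54, 0, 0, 0, 0.982, 0.191, 0, -0.54, 0, 0, 0, 0.982, 0.191, -0.2, -0.54, 0, 0, 0, 0.982, 0.191, -0.3, -0.54, 0, 0, 0, 0.982, 0.191, -0.4, -0.54, 0, 0, 0, 0.982, 0.191, -0.5, -0.54, 0, 0, 0, 0.982, 0.191, -0.5, -0.54, 0, 0, 0, 0.491, 0.095, -0.1, -0.54, 0, 0, 0, 0, 0, 0, -0.54],
)

```text
time_s: 13.25
position: [0.627, -0.038, 0.1924]
tcp_rot: [[0.982, 0.191, -0.001], [0.191, -0.982, 0.0], [-0.001, -0.001, -1.0]]
force: [-1.3, -1.1, -0.3]
opening: 0.232
```

Request:
send_rows(
  moves=[0, 0, 0, 0.491, 0.095, -0.1, -0.54, 0, 0, 0, 0.491, 0.095, -0.1, -0.54, 0, 0, 0, 0.491, 0.095, 0, -0.54, 0, 0, 0, 0, 0, 0, -0.54],
)

```text
time_s: 13.65
position: [0.6378, -0.0353, 0.1894]
tcp_rot: [[0.981, 0.191, -0.01], [0.191, -0.982, 0.0], [-0.01, -0.002, -1.0]]
force: [-7.5, -3.1, -2.9]
opening: 0.229
```

Request:
send_rows(
  moves=[0, 0, 0, 0.491, 0.095, 0, -0.54, 0, 0, 0, 0.3, 0.06, 0, -0.54, 0, 0, 0, 0, 0, 0, -0.54],
)

```text
time_s: 13.95
position: [0.6412, -0.0342, 0.188]
tcp_rot: [[0.981, 0.192, -0.021], [0.192, -0.981, -0.0], [-0.021, -0.004, -1.0]]
force: [-15.4, -4.7, -4.1]
opening: 0.229
```

The right lever is home at 16 N. Next the left lever.

Request:
send_rows(
  moves=[0, 0, 0, -2.8, -0.54, 0, -0.54, 0, 0, 0, -2.8, -0.54, 0, -0.54, 0, 0, 0, -2.8, -0.54, 0.6, -0.54, 0, 0, 0, -2.8, -0.54, 0.6, -0.54, 0, 0, 0, -2.8, -0.54, 0, -0.54, 0, 0, 0, -2.7, -0.54, 0, -0.54, 0, 0, 0, -0.76, 3.92, 0, -0.54, 0, 0, 0, -0.76, 3.92, 0, -0.54, 0, 0, 0, -0.76, 3.92, 0, -0.54, 0, 0, 0, -0.76, 3.92, 0, -0.54, 0, 0, 0, -0.76, 3.92, 0, -0.54, 0, 0, 0, -0.76, 3.92, 0, -0.54, 0, 0, 0, 0, 0, 0, -0.54, 0, 0, 0, 0, 0, 0, -0.54],
)

```text
time_s: 15.35
position: [0.4381, 0.1703, 0.2044]
tcp_rot: [[0.981, 0.193, 0.004], [0.193, -0.981, 0.001], [0.004, -0.0, -1.0]]
force: [-0.2, -1.2, -0.1]
opening: 0.226
```

Run:
```python
from rig import *
from h import *
c=capture('wrist')
b=blobs(c,(150,100,400,260));print(b)
s=read_state();print(s['time_s'],s['position'],s['force'])
```

```text
[[ 280.88922119  163.96583557 4287.        ]]
15.4 [0.43810953 0.1693838  0.20421018] [-0.45823101 -0.912497    0.11337996]
```

Request:
send_rows(
  moves=[0, 0, 0, 0.98, 0.05, 0, -0.54, 0, 0, 0, 0.98, 0.19, 0, -0.54, 0, 0, 0, 0.98, 0.19, 0.1, -0.54, 0, 0, 0, 0.49, 0.095, 0.2, -0.54, 0, 0, 0, 0.49, 0.095, 0.2, -0.54, 0, 0, 0, 0.49, 0.095, 0.1, -0.54, 0, 0, 0, 0, 0, 0, -0.54],
)

```text
time_s: 16.1
position: [0.4815, 0.1762, 0.2097]
tcp_rot: [[0.982, 0.191, 0.001], [0.191, -0.982, 0.0], [0.001, -0.0, -1.0]]
force: [-1.8, -1.5, 0.8]
opening: 0.229
```

Request:
send_rows(
  moves=[0, 0, 0, 0.49, 0.095, 0.2, -0.54, 0, 0, 0, 0.49, 0.095, 0.2, -0.54, 0, 0, 0, 0, 0, 0, -0.54],
)

```text
time_s: 16.4
position: [0.4918, 0.1783, 0.2138]
tcp_rot: [[0.982, 0.191, 0.002], [0.191, -0.982, 0.0], [0.002, -0.0, -1.0]]
force: [-2.0, -0.3, -0.9]
opening: 0.228
```

Request:
send_rows(
  moves=[0, 0, 0, 0.982, 0.191, 0, -0.54, 0, 0, 0, 0.982, 0.191, 0, -0.54, 0, 0, 0, 0.982, 0.191, 0, -0.54, 0, 0, 0, 0.982, 0.191, 0, -0.54, 0, 0, 0, 0.982, 0.191, -0.2, -0.54, 0, 0, 0, 0.982, 0.191, -0.3, -0.54, 0, 0, 0, 0.982, 0.191, -0.4, -0.54, 0, 0, 0, 0.982, 0.191, -0.5, -0.54, 0, 0, 0, 0.982, 0.191, -0.5, -0.54, 0, 0, 0, 0.491, 0.095, -0.1, -0.54, 0, 0, 0, 0, 0, 0, -0.54],
)

```text
time_s: 17.5
position: [0.5842, 0.1962, 0.1924]
tcp_rot: [[0.982, 0.191, -0.001], [0.191, -0.982, -0.0], [-0.001, -0.0, -1.0]]
force: [-2.1, -0.8, -0.8]
opening: 0.228
```

Request:
send_rows(
  moves=[0, 0, 0, 0.491, 0.095, -0.1, -0.54, 0, 0, 0, 0.491, 0.095, -0.1, -0.54, 0, 0, 0, 0.491, 0.095, 0, -0.54, 0, 0, 0, 0, 0, 0, -0.54],
)

```text
time_s: 17.9
position: [0.5937, 0.1983, 0.1895]
tcp_rot: [[0.981, 0.191, -0.013], [0.191, -0.982, -0.002], [-0.013, -0.0, -1.0]]
force: [-10.1, -1.7, -0.7]
opening: 0.23
```

Request:
send_rows(
  moves=[0, 0, 0, 0.491, 0.095, 0, -0.54, 0, 0, 0, 0.2, 0.04, 0, -0.54, 0, 0, 0, 0, 0, 0, -0.54],
)

```text
time_s: 18.2
position: [0.5966, 0.1991, 0.1884]
tcp_rot: [[0.981, 0.192, -0.022], [0.192, -0.981, -0.004], [-0.022, -0.0, -1.0]]
force: [-15.6, -2.7, -0.7]
opening: 0.231
```

Request:
send_rows(
  moves=[0, 0, 0, -2.8, -0.54, 0, -0.54, 0, 0, 0, -2.8, -0.54, 0, -0.54, 0, 0, 0, -2.8, -0.54, 0.5, -0.54, 0, 0, 0, -2.8, -0.54, 1.5, -0.54, 0, 0, 0, -2.8, -0.54, 2, -0.54, 0, 0, 0, -2.7, -0.54, 2, -0.54, 0, 0, 0, 0, -4, 1, -0.54, 0, 0, 0, 0, -4, 0, -0.54, 0, 0, 0, 0, -4, 0, -0.54, 0, 0, 0, 0, -4, 0, -0.54, 0, 0, 0, 0, -4, 0, -0.54, 0, 0, 0, 0, -4, 0, -0.54, 0, 0, 0, 0, -4, 0, -0.54, 0, 0, 0, 0, -4, 0, -0.54, 0, 0, 0, 0, -4, 0, -0.54, 0, 0, 0, 0, 0, 0, -0.54, 0, 0, 0, 0, 0, 0, -0.54],
)

```text
time_s: 19.9
position: [0.4394, -0.1937, 0.2622]
tcp_rot: [[0.982, 0.188, 0.003], [0.188, -0.982, -0.002], [0.002, 0.002, -1.0]]
force: [0.1, 0.9, -0.5]
opening: 0.228
```

Run:
```python
from rig import *
from h import *
import pickle
c=capture('top');s_=capture('side')
cv2.imwrite('pics/t5.png',c['pixels'][:,:,::-1]);cv2.imwrite('pics/s5.png',s_['pixels'][:,:,::-1])
bt=blobs(c,(170,100,335,240),60);print(bt)
for b in bt[np.argsort(bt[:,0])]: print(plane(c,b[:2],.206).round(4))
t0=pickle.load(open('top0.pkl','rb'))
print('bystander diff',[np.abs(c['pixels'][a:b,d:e].astype(int)-t0['pixels'][a:b,d:e]).mean() for a,b,d,e in((145,230,85,170),(140,260,385,460))])
s=read_state();print(s['time_s'],s['position'],s['force'])
```

```text
[[293.91665649 143.         130.        ]
 [248.5        152.16667175 128.        ]
 [202.82432556 161.47297668 132.        ]]
[0.6114 0.2023 0.206 ]
[0.6344 0.0845 0.206 ]
[ 0.657  -0.0331  0.206 ]
bystander diff [np.float64(9.24705882352941), np.float64(38.83840740740741)]
20.0 [ 0.43880259 -0.19160872  0.26185841] [-0.93164942  0.98668764  0.09961157]
```

View pics/t5.png

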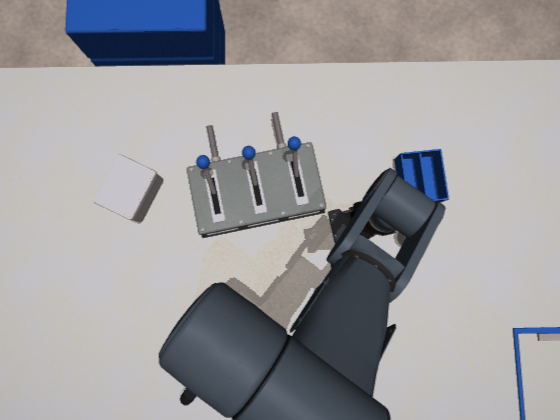

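View pics/s5.png

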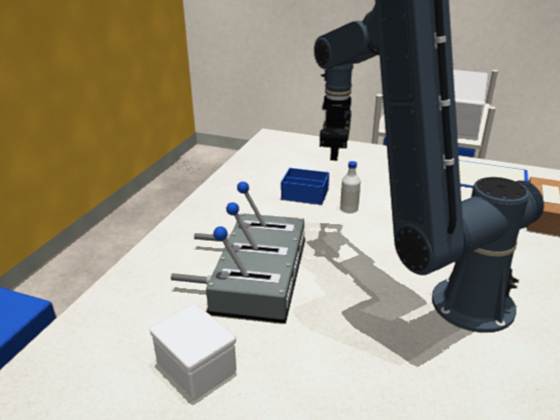

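All three balls have travelled about 139 mm, against the nominal 140. They are now at (203,161), (249,152) and (294,143) in the top view. The box, basket and bottle are where they were, and the arm touches nothing.

```bash
python3 -c "
from rig import *
hand_in()"
```

```text
the job is handed in; nothing more can be done
```

All three levers are fully over to the far side, the arm has let go of them and is clear, and the job is handed in at about 20 s of the 64 s allowed.

- **Order found:** middle, then right, then left. The right lever was blocked on the first feel, and the left was blocked after the middle had gone over. I backed off each blocked lever at about 10 N.
- **Throws:** I pressed each free lever against its hard stop with about 14 to 16 N.
- **Final lever check:** the top camera shows every ball about 139 mm from its start, against a nominal 140 mm.
- **Bystanders:** the foam box, bottle and basket look unmoved in the final pictures. That was judged by eye: a before-and-after pixel comparison came out non-zero on both sides. On the right the arm was in the view. The smaller change around the foam box I put down to light and shadow but did not check.
- **First measurement:** the first triangulation of the right ball was off because its colour merged with the basket in the side view. I used the top-camera position at the known ball height instead, and the wrist camera and contact agreed with it.

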